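# Put the stationery away in its three wooden holders

## Robot

A 7-joint arm with a two-finger parallel gripper is mounted at the origin on a cart in front of the work surface, level with it; the furniture and walls round the work are solid. World frame = base frame: x ahead of the robot, y to its left, z up, the work surface at z = 0. Lengths are in m, angles in rad, forces in N, time in s.
With the tool pointing down it reaches from about 0.4 to 0.85 m from the base axis. Payload 4.5 kg.
Tool frame: the origin (TCP) lies at the centre of the arm's flange, where the gripper is bolted on; the fingertips stand 166 mm ahead of it and the grasp point (between the pads) lies 147 mm ahead of it (r.grip_depth is the distance from the TCP to the grasp point, in m); z points along the fingers, y is the line along which they close (so a half turn about z gives the same grasp; the last joint's range is limited). The gripper opens to 88 mm and grips with 3 to 60 N. Pads are 18 mm wide; open, the fingers measure 123 mm over their backs; the gripper's body (75 mm by 187 mm) begins 45 mm behind the grasp point.
Start: joints at [-1.209, 0.689, -0.195, 1.565, 0.157, 0.902, -0.215], TCP at [0.201, 0.592, 0.405] pointing down, gripper open.
Joint ranges: [-3.01, 3.01], [-0.46, 2.08], [-1.47, 1.51], [0.13, 2.56], [-1, 4.14], [0.04, 2.09], [-2.66, 2.66]. Speed limits (rad/s): [2.57, 2.57, 3.14, 3.14, 3.14, 3.14, 3.14].

## Interface

Orientations are given as a unit quaternion [x, y, z, w].
In Python, from plant import status, cams, r, finder gives the robot as it stands.
- The arm moves only by the tool play_rows, never from a script. Its argument "rows" is a list of rows, each a list of 7 numbers: the opening in per cent of the stroke, from 0 (shut) to 100 (fully open), then the shift along the tool's x, y, z in m, then the turn, a rotation vector about the tool's x, y, z in degrees. A call has 1 to 8 rows; each row shifts and turns the commanded pose from where the row before left it, along the tool's axes as they then stand; what a row does not reach is not made up. A row lasts 1/8 s, in which the tool goes at most 62.5 mm and 10.7 degrees, less where a joint would pass 70% of its speed; a pose out of reach is approached as far as the arm can. A call with a gripper value outside its range is refused whole. The fingers move at their own pace and stop on an object; "grip_force" is the grip in N (left out, the last holds). Time passes only in rows, so rows that do not move let the fingers close. It gives the time, the measured TCP pose, the force, the opening and the grip force at its end, in the units of the state.
- status.get_state(): the state, without advancing time (a new reading comes with each control period).
- cams.snapshot(name): name is "side" or "top"; returns the picture (420x560x3 uint8, red, green, blue); there is no depth.
- cams.camera_params(name): a dict with "vfov" (degrees; the focal length in pixels is half the picture's height over the tangent of half this angle, whatever the lens; pixels are square), "cx", "cy" (the principal point, pixels), "R" (3x3) and "t" (3): a world point X has camera coordinates R X + t. Camera axes: x right, y down, z forward; pixel columns grow to the right and rows downward; lengths in m; the calibration is good to about 2 mm. A picture is of the moment at which its call begins. camera_params takes no time and is no camera call.
- r.finish_job(): hands the job in; it is judged then, once.
Trained networks look in the newest picture that a camera, given by its name, has taken for a name from the list of things; names that differ only in an ending like _2 or _b are one class to them, and where a whole thing is asked for, a point or a joint stands for the part that bears it (a point fixed in the world has none). Each returns a list of dicts, best first, with "score" (0 to 1); they miss things now and then, are a little off and sometimes report something else, mostly with a low value. They report only what shows in the picture. A call takes as long as a camera call. They do not tell look-alikes from the thing itself.
- finder.spot_in(camera, label): "at" ([x, y, z] in m, in the coordinates of the camera as it stood for that picture, good to about 4 mm: the middle of the surface that is visible of it).
- finder.regions_of(camera, label): "mask" (420x560 bool, what is visible of it).
The state is a dict: "clock": time; "q": joint angles; "qd": joint speeds; "joint_torque": joint torques, N m; "tool_pos": TCP position; "eef_rot": TCP orientation; "contact_force": force on the tool from outside, world axes, zero at the start; "moment": the same for the moment, N m; "opening": opening from 0.0 (shut) to 1.0 (fully open); "finger_force": force on a finger pad.
Only numpy, scipy, OpenCV 4.12 (cv2) and the standard library are available. Lean on these libraries where they do the work, as an engineer would, in place of code of your own. Each camera call takes 0.05 s, during which the arm holds its last target. There are 200 camera calls.

## Task

Put the stationery away in the three pale wooden holders: stand the glue stick upright in the deep cup, lay the eraser flat and lengthwise in the oblong dish, and set the round clip tin flat in the round dish with the tape roll lying flat and centred on top of it. Leave the charger and the USB stick where they lie.

Things in the scene. Friction and masses are not known exactly. Their poses are not given: they have to be found in the camera images.
- computer: obstacle, fixed: big screen seen from behind, spans y -0.53 to 0.12, x 0.55 to 0.71, z 0.1 to 0.5 (m, world); its stand with a small hub reaches forward to x 0.48 at y -0.30 to -0.14, up to z 0.21. Pass in front of it, along x 0.40. Origin: under the stand on the desk
- clip_tin: round clip tin with a grey lid and white body, in the front part of the desk, 64 mm across, 21 mm high, lid fixed on, flat on top; loose. Origin: centre of its underside, z up
- tape_roll: roll of tape, beige ring lying flat, 51 mm across, hole 26 mm, 18 mm high; loose. Origin: centre of its underside, z up
- eraser: white eraser in a blue card sleeve, block 21 x 44 x 13 mm (x, y, z), lying flat; loose. Origin: centre of its underside, y along its length
- glue_stick: white glue stick standing upright, 22 mm across, 90 mm tall; loose. Origin: centre of its foot, z up
- charger: white USB charger, cube-like, 28 x 28 x 27 mm; loose, not to be moved. Origin: centre of its underside
- usb_stick: black USB stick with a metal plug, 17 x 48 x 9 mm (x, y, z), lying flat; loose, not to be moved. Origin: centre of its underside
- round_dish: low round dish of pale wood, 100 mm across outside, inside 92 mm across, rim 11 mm above the desk, inner floor 6 mm above the desk; fixed. Origin: centre of its underside on the desk
- oblong_dish: low oblong dish of pale wood, outside 60 x 80 mm, inside 52 x 72 mm (x, y), rim 11 mm above the desk, inner floor 6 mm above the desk; fixed. Origin: centre of its underside on the desk, y along its length
- deep_cup: deep round cup of pale wood, 54 mm across outside, inside 46 mm across, rim 42 mm above the desk, inner floor 6 mm above the desk; fixed. Origin: centre of its underside on the desk
Things that resemble listed ones, but are neither listed nor needed, are in the scene too. What is shaped like the clip_tin but pink is not meant.

How it is judged:
At the end, for the whole second after the job is handed in: Glue stick upright (0.12 rad) on the cup's floor; eraser flat on the oblong dish's floor, within 18 mm of its middle each way and 0.4 rad of its length; tin flat on the round dish's floor, within 18 mm of centre; tape flat on the tin's lid, within 14 mm of its centre; all four at rest (horizontal distance between clip_tin and round_dish below 0.018 m and z of clip_tin in the frame of round_dish below 0.01 m and angle between each of clip_tin, tape_roll's own z axis and vertical below 0.08 rad and horizontal distance between tape_roll and clip_tin below 0.014 m and z of tape_roll in the frame of clip_tin between 0.018 and 0.025 m and x of eraser in the frame of oblong_dish between -0.018 and 0.018 m and y of eraser in the frame of oblong_dish between -0.018 and 0.018 m and z of eraser in the frame of oblong_dish below 0.01 m and angle between eraser's own z axis and vertical below 0.1 rad and angle between the y axis of eraser and the y axis of oblong_dish, either way round below 0.4 rad and horizontal distance between glue_stick and deep_cup below 0.014 m and z of glue_stick in the frame of deep_cup below 0.01 m and angle between glue_stick's own z axis and vertical below 0.12 rad and linear speed of each of clip_tin, tape_roll, eraser, glue_stick below 0.02 m/s); the robot touches nothing.
It fails at once if the charger is moved more than 20 mm (distance of charger from where it was at the start of the episode above 0.02 m).
It fails at once if the USB stick is moved more than 20 mm (distance of usb_stick from where it was at the start of the episode above 0.02 m).
It also fails if it takes over 136 s, if anything falls off the work surface, if the arm or the gripper's body presses on something with over 40 N, if the wrist force passes 120 N, or if a joint passes its speed limit or range.

## Working session

There is one attempt and no reset: what is moved stays moved. The work goes in short steps, Python scripts to look and compute and a tool call to move; the robot and the scene stay as the last step left them, time stands still between calls to the robot, and variables do not carry over. Pictures are saved under pics/ and viewed, at most 14 in all, crops included, and the job is handed in when it is done.

Besides the shell and the picture viewer there is one more tool, called after "Request:" in YAML: its name, and indented under it one key for each argument. play_rows: Moves the arm, as the interface text tells. Its arguments: {"type":"object","properties":{"rows":{"type":"array","items":{"type":"array","items":{"type":"number"}}},"grip_force":{"type":"number"}},"required":["rows"]}

```bash
ls; mkdir -p pics
cat > h.py <<'E'
import numpy as np,cv2
from plant import status,cams,r,finder
def save(c,n):
    im=cams.snapshot(c); cv2.imwrite(f'pics/{n}.png',im[:,:,::-1]); return im
def w(c,p):
    P=cams.camera_params(c); return np.array(P['R']).T@(np.array(p)-np.array(P['t']))
def ray(c,u,v,z):
    P=cams.camera_params(c); f=210/np.tan(np.radians(P['vfov']/2)); R=np.array(P['R']);t=np.array(P['t'])
    d=R.T@np.array([(u-P['cx'])/f,(v-P['cy'])/f,1]); o=-R.T@t; return o+d*(z-o[2])/d[2]
def px(c,X):
    P=cams.camera_params(c); f=210/np.tan(np.radians(P['vfov']/2)); q=np.array(P['R'])@np.array(X)+np.array(P['t']); return q[:2]/q[2]*f+[P['cx'],P['cy']]
E
python3 - <<'E'
from h import *
np.set_printoptions(precision=3,suppress=True)
for c in('top','side'):
    save(c,c+'0'); P=cams.camera_params(c); print(c,P['vfov'],'cam',-np.array(P['R']).T@P['t'],P['R'])
    for l in ['clip_tin','tape_roll','eraser','glue_stick','charger','usb_stick','round_dish','oblong_dish','deep_cup']:
        print(l,[(round(d['score'],2),w(c,d['at']),px(c,w(c,d['at'])).round()) for d in finder.spot_in(c,l)[:4]])
s=status.get_state();print(s)
E
```

```text
pics
top 53.23188805842741 cam [ 0.485 -0.033  1.148] [[-0.02  -1.     0.002]
 [-0.995  0.02  -0.094]
 [ 0.094 -0.004 -0.996]]
clip_tin [(0.96, array([0.436, 0.094, 0.021]), array([229., 265.])), (0.82, array([0.727, 0.334, 0.02 ]), array([140., 159.]))]
tape_roll [(0.7, array([0.562, 0.21 , 0.014]), array([186., 219.]))]
eraser [(0.5, array([0.438, 0.399, 0.017]), array([115., 266.]))]
glue_stick [(0.6, array([ 0.482, -0.447,  0.072]), array([438., 243.]))]
charger []
usb_stick [(0.64, array([0.428, 0.308, 0.008]), array([150., 269.])), (0.16, array([0.553, 0.359, 0.019]), array([130., 223.]))]
round_dish [(0.68, array([0.433, 0.195, 0.007]), array([192., 266.]))]
oblong_dish [(0.96, array([ 0.457, -0.341,  0.007]), array([390., 254.]))]
deep_cup [(0.74, array([0.435, 0.092, 0.02 ]), array([230., 265.])), (0.7, array([0.562, 0.207, 0.015]), array([187., 219.])), (0.56, array([0.553, 0.358, 0.012]), array([132., 223.])), (0.51, array([0.431, 0.309, 0.01 ]), array([150., 268.]))]
side 52.78143552774049 cam [0.475 1.08  0.558] [[-0.996 -0.09  -0.022]
 [-0.017  0.404 -0.915]
 [ 0.091 -0
[... 423 characters left out ...]
_stick []
round_dish [(0.66, array([0.433, 0.203, 0.007]), array([331., 277.]))]
oblong_dish [(0.63, array([ 0.46 , -0.349,  0.009]), array([319., 194.]))]
deep_cup [(0.68, array([0.553, 0.371, 0.028]), array([275., 311.]))]
{'clock': 1.0, 'q': array([-1.209,  0.689, -0.195,  1.565,  0.157,  0.902, -0.215]), 'qd': array([-0.001,  0.001, -0.002,  0.002,  0.001, -0.002, -0.001]), 'joint_torque': array([ -0.   , -52.75 ,  -1.267, -15.375,  -0.052,  -0.001,  -0.   ]), 'tool_pos': array([0.201, 0.592, 0.405]), 'eef_rot': array([0.163, 0.987, 0.   , 0.   ]), 'contact_force': array([-0.875, -0.384, -0.194]), 'moment': array([0.057, 0.064, 0.015]), 'finger_force': 0.0, 'opening': 1.0034741428751652}
```

View pics/top0.png

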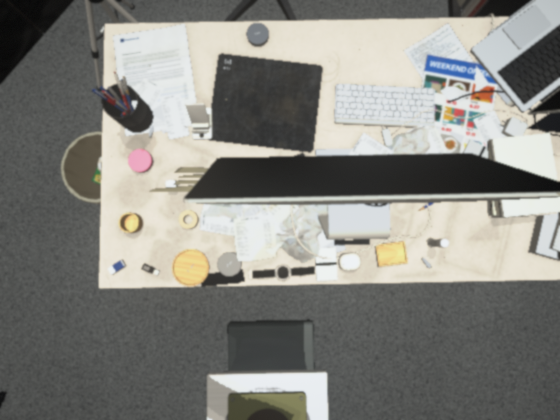

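View pics/side0.png

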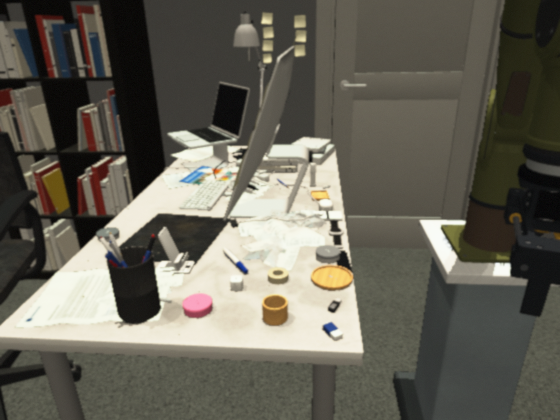

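Top view: eraser (118,267), USB (150,268), round dish (191,267), grey tin (229,264), tape (189,219), cup (131,223), oblong dish (391,254), glue (438,243). Pink tin at (140,160) is the decoy. Now refine with the masks.

Run:
```python
from h import *
np.set_printoptions(precision=4,suppress=True)
Z={'top':{'clip_tin':.021,'tape_roll':.018,'eraser':.013,'glue_stick':.09,'usb_stick':.009,'round_dish':.011,'oblong_dish':.011,'deep_cup':.042}}
big=None
for c in('top','side'):
    im=cams.snapshot(c)
    for l,z in Z['top'].items():
        for d in finder.regions_of(c,l)[:2]:
            m=d['mask'].astype(np.uint8)
            cn=max(cv2.findContours(m,0,1)[0],key=cv2.contourArea)[:,0]
            ys,xs=np.nonzero(m)
            P=np.array([ray(c,u,v,z)[:2] for u,v in cn],np.float32)
            A=np.array([ray(c,u,v,z)[:2] for u,v in zip(xs,ys)],np.float32)
            ev,E=np.linalg.eigh(np.cov(A.T)) if len(A)>2 else (0,np.eye(2))
            print(c,l,round(d['score'],2),len(xs),'cen',A.mean(0),'bb',P.min(0),P.max(0),'rect',cv2.minAreaRect(P),'pa',np.degrees(np.arctan2(E[1,1],E[0,1])).round(1))
    if c=='top':
        a=cv2.resize(im[200:290,100:240],None,fx=5.5,fy=5.5,interpolation=2)[:,:,::-1]; cv2.imwrite('pics/a.png',a)
    else:
        a=cv2.resize(im[235:345,215:365],None,fx=5.2,fy=5.2,interpolation=2)[:,:,::-1]; cv2.imwrite('pics/b.png',a)
```

```text
top clip_tin 0.93 431 cen [0.4387 0.0951] bb [0.4091 0.0649] [0.4701 0.1236] rect ((0.43959611654281616, 0.09427700936794281), (0.058647286146879196, 0.060902513563632965), 89.32996368408203) pa -158.8
top clip_tin 0.59 492 cen [0.7237 0.3342] bb [0.6909 0.3014] [0.7577 0.367 ] rect ((0.7242740392684937, 0.3342060148715973), (0.06688825786113739, 0.0653926283121109), 0.4644092321395874) pa -140.7
top tape_roll 0.72 196 cen [0.5603 0.2032] bb [0.5364 0.1771] [0.5825 0.2283] rect ((0.5606865286827087, 0.2027081549167633), (0.04819897562265396, 0.047237660735845566), 44.44097137451172) pa 82.9
top eraser 0.67 1084 cen [0.4325 0.2   ] bb [0.3842 0.1515] [0.4826 0.248 ] rect ((0.43216997385025024, 0.1997491419315338), (0.0953318253159523, 0.09718145430088043), 44.49016571044922) pa 154.3
top eraser 0.47 407 cen [0.5544 0.3617] bb [0.5287 0.3295] [0.5808 0.3944] rect ((0.5546988248825073, 0.36184781789779663), (0.06506027281284332, 0.051460690796375275), 88.85576629638672) pa 85.9
top glue_stick 0.55 475 cen [0.4413 0.0877] bb [0.4113 0.0564] [0.4711 0.1165] rect ((0.4411737620830536, 0.08
[... 2203 characters left out ...]
0.3156719505786896), (0.05260653421282768, 0.020531468093395233), 67.70204162597656) pa 70.2
side round_dish 0.98 860 cen [0.431  0.2074] bb [0.3826 0.1478] [0.4787 0.2607] rect ((0.43051308393478394, 0.20424002408981323), (0.09608171880245209, 0.11255073547363281), 0.7173478007316589) pa 87.3
side oblong_dish 0.67 172 cen [ 0.4578 -0.337 ] bb [ 0.4251 -0.3824] [ 0.4895 -0.2828] rect ((0.4569278955459595, -0.33237069845199585), (0.06350494176149368, 0.0983218252658844), 1.8561475276947021) pa 92.2
side deep_cup 0.73 682 cen [0.5507 0.3843] bb [0.5247 0.3318] [0.5791 0.4319] rect ((0.5523898601531982, 0.38185328245162964), (0.05127054452896118, 0.09926946461200714), 3.802408218383789) pa 94.4
```

View pics/a.png

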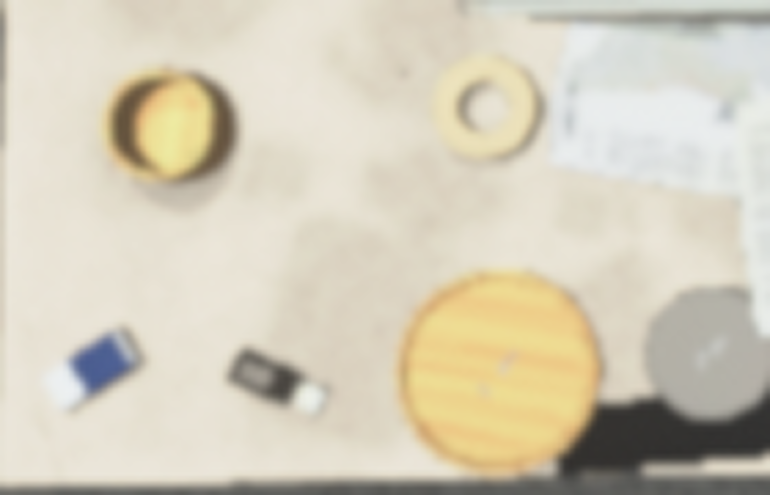

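View pics/b.png

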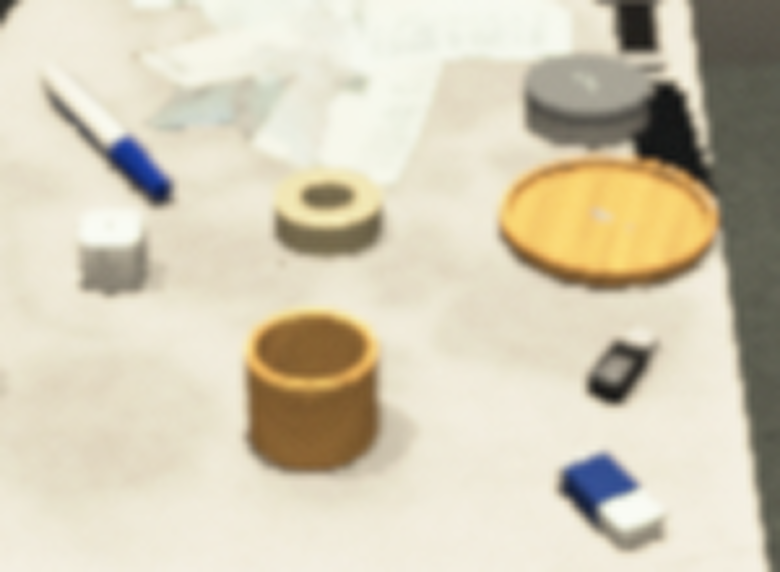

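Run:
```python
from h import *
np.set_printoptions(precision=4,suppress=True)
A=lambda x,y,z:ray('top',100+(x+.5)/5.5-.5,200+(y+.5)/5.5-.5,z)[:2]
B=lambda x,y,z:ray('side',215+(x+.5)/5.2-.5,235+(y+.5)/5.2-.5,z)[:2]
print('cup',A(163,125,.042),B(313,350,.042))
print('eraser',A(95,368,.011),B(613,495,.012),'axis',A(57,394,.013)-A(134,341,.013),B(585,466,.013)-B(645,534,.013))
print('tin',A(710,353,.021),B(588,86,.021))
print('tape',A(487,107,.018),B(327,206,.018))
print('dish',A(499,371,.011),B(609,219,.011))
print('usb',A(278,382,.009),B(622,367,.009)); print('charger',B(112,225,.027))
im=cv2.imread('pics/top0.png');s=cv2.imread('pics/side0.png')
a=cv2.resize(im[220:280,370:460],None,fx=8,fy=8,interpolation=2)
b=cv2.resize(s[165:210,295:365],None,fx=8,fy=8,interpolation=2)[:,:]
o=np.zeros((600,720,3),np.uint8);o[:480,:720]=a
cv2.imwrite('pics/c.png',a);cv2.imwrite('pics/d.png',b)
```

```text
cup [0.5534 0.3539] [0.5533 0.3605]
eraser [0.4372 0.3964] [0.4359 0.404 ] axis [-0.0248  0.0371] [ 0.0212 -0.0378]
tin [0.4388 0.0951] [0.4392 0.0999]
tape [0.5605 0.2037] [0.5609 0.2151]
dish [0.4318 0.1993] [0.4316 0.2079]
usb [0.4285 0.3077] [0.4295 0.3186]
charger [0.6543 0.2508]
```

View pics/c.png

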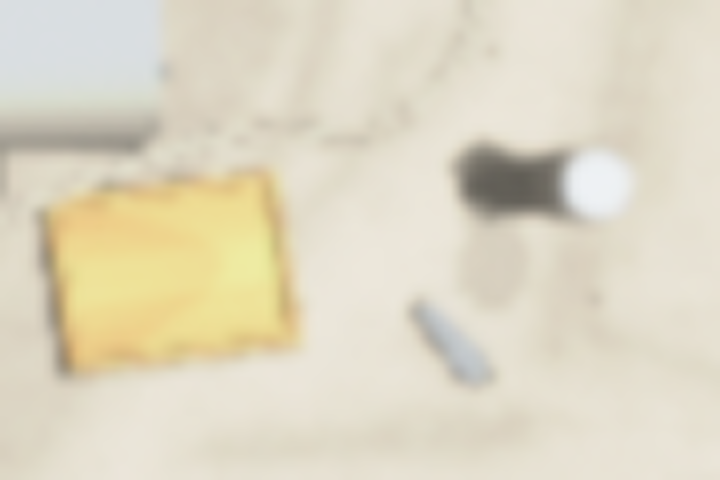

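View pics/d.png

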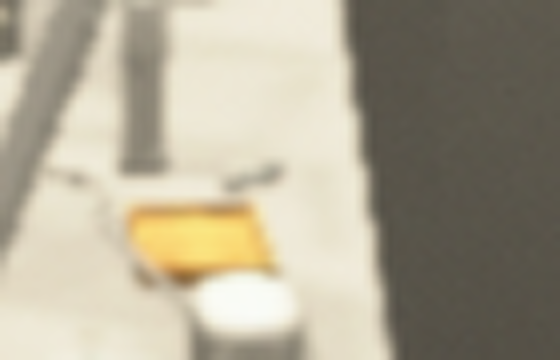

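Cup ≈ (0.553,0.354), tin (0.439,0.096), dish (0.432,0.200), tape (0.560,0.204), eraser (0.437,0.397) axis ≈122°. Crop c: oblong dish centre (171,274) at ≈97°, glue top at (597,184), loose grey bit at (455,340). Side crop: just the dish and glue behind the white cylinder-like object.

```bash
cat >> h.py <<'E'
from scipy.spatial.transform import Rotation as Ro
def go(x,y,z,a=None):
    "shift in tool axes to tip-position (x,y,z of fingertip) , yaw turn needed for tool-y angle a"
    s=status.get_state(); R=Ro.from_quat(s['eef_rot']).as_matrix()
    yaw=np.degrees(np.arctan2(R[1,1],R[0,1]))
    print('yaw',yaw.round(2),'z',R[:,2].round(4),'tip',(s['tool_pos']+R[:,2]*.166).round(4),'op',round(s['opening'],3),'t',s['clock'],'turnz',None if a is None else (yaw-a+180)%360-180)
    d=np.array([x,y,z+.166])-s['tool_pos']
    if a is not None:
        a=np.radians(a);R=np.array([[-np.sin(a),np.cos(a),0],[np.cos(a),np.sin(a),0],[0,0,-1]])
    print('shift after turn',(R.T@d).round(4))
E
python3 - <<'E'
from h import *
np.set_printoptions(precision=4,suppress=True)
C=lambda x,y,z:ray('top',370+(x+.5)/8-.5,220+(y+.5)/8-.5,z)[:2]
print('glue',C(597,184,.09),C(487,180,.0),'oblong',C(171,274,.011))
go(.439,.096,.11,0)
E
```

```text
glue [ 0.4836 -0.4552] [ 0.4856 -0.4537] oblong [ 0.4562 -0.3413]
yaw 71.22 z [ 0.      0.0001 -1.    ] tip [0.2012 0.5918 0.2387] op 1.001 t 1.9 turnz 71.22159169197545
shift after turn [-0.4957  0.2378  0.1287]
```

Request:
play_rows:
  rows:
    - [100, 0, 0, 0, 0, 0, 10.2]
    - [100, 0, 0, 0, 0, 0, 10.2]
    - [100, 0, 0, 0, 0, 0, 10.2]
    - [100, 0, 0, 0, 0, 0, 10.2]
    - [100, 0, 0, 0, 0, 0, 10.2]
    - [100, 0, 0, 0, 0, 0, 10.2]
    - [100, 0, 0, 0, 0, 0, 10]
  grip_force: 20

```text
clock: 2.78
tool_pos: [0.2011, 0.5918, 0.4048]
eef_rot: [0.709, 0.705, 0.0, -0.0]
contact_force: [0.4, 0.9, -0.5]
opening: 1.0
finger_force: 0.0
```

Request:
play_rows:
  rows:
    - [100, -0.05, 0.024, 0.013, 0, 0, 0]
    - [100, -0.05, 0.024, 0.013, 0, 0, 0]
    - [100, -0.05, 0.024, 0.013, 0, 0, 0]
    - [100, -0.05, 0.024, 0.013, 0, 0, 0]
    - [100, -0.05, 0.024, 0.013, 0, 0, 0]
    - [100, -0.05, 0.024, 0.013, 0, 0, 0]
    - [100, -0.05, 0.024, 0.013, 0, 0, 0]
    - [100, -0.05, 0.024, 0.013, 0, 0, 0]

```text
clock: 3.78
tool_pos: [0.3943, 0.1906, 0.3005]
eef_rot: [0.707, 0.707, 0.001, 0.0]
contact_force: [0.0, 0.7, -1.1]
opening: 1.0
finger_force: 0.0
```

Request:
play_rows:
  rows:
    - [100, -0.05, 0.024, 0.013, 0, 0, 0]
    - [100, -0.046, 0.022, 0.012, 0, 0, 0]
    - [100, 0, 0, 0, 0, 0, 0]

```text
clock: 4.15
tool_pos: [0.4409, 0.0915, 0.2752]
eef_rot: [0.71, 0.704, -0.001, 0.001]
contact_force: [-0.6, 0.3, 0.2]
opening: 0.999
finger_force: 0.0
```

Run:
```python
from h import *
go(.439,.097,.009,0); print(status.get_state()['q'])
```

```text
yaw -0.5 z [ 5.0e-04 -2.3e-03 -1.0e+00] tip [0.441  0.0911 0.1092] op 0.999 t 4.15 turnz -0.5041398980709175
shift after turn [ 0.0055 -0.0019  0.1002]
[-0.29822395  0.71743264 -0.01552337  2.19703814  0.05563939  0.22778666
 -0.37292863]
```

Request:
play_rows:
  rows:
    - [100, 0.001, -0.002, 0.025, 0, 0, 0]
    - [100, 0, 0, 0.025, 0, 0, 0]
    - [100, 0, 0, 0.02, 0, 0, 0]
    - [100, 0, 0, 0, 0, 0, 0]

```text
clock: 4.65
tool_pos: [0.437, 0.0979, 0.205]
eef_rot: [0.706, 0.708, -0.001, -0.001]
contact_force: [0.4, 0.6, 0.0]
opening: 0.996
finger_force: 0.0
```

Run:
```python
from h import *
im=save('top','t1');cv2.imwrite('pics/t1c.png',cv2.resize(im[200:290,180:290],None,fx=6,fy=6,interpolation=2)[:,:,::-1])
s=save('side','s1');cv2.imwrite('pics/s1c.png',cv2.resize(s[190:300,270:400],None,fx=5,fy=5,interpolation=2)[:,:,::-1])
go(.439,.097,.009,0)
```

```text
yaw 0.08 z [ 1.2e-03  9.0e-04 -1.0e+00] tip [0.4377 0.0978 0.0402] op 1.002 t 4.75 turnz 0.08355826672558919
shift after turn [-0.0006  0.0015  0.0312]
```

View pics/s1c.png

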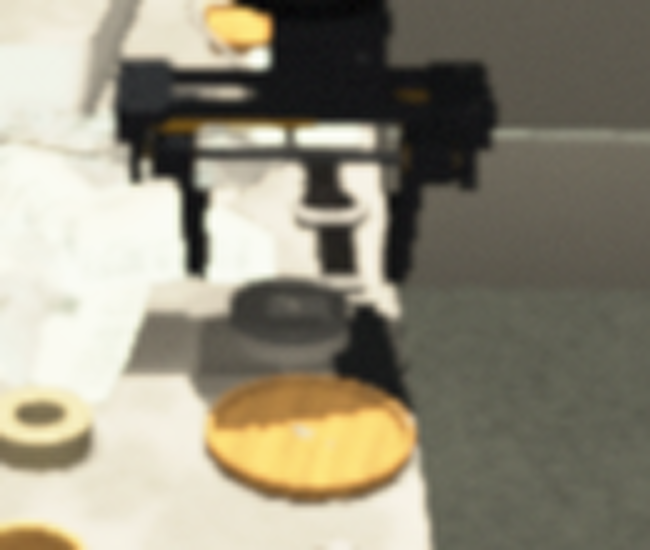

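Side crop: the fingers (x 197 and 402) straddle the tin (centre 290,310). Descend and grip.

Request:
play_rows:
  rows:
    - [100, 0, 0.001, 0.012, 0, 0, 0]
    - [100, 0, 0, 0.012, 0, 0, 0]
    - [100, 0, 0, 0.007, 0, 0, 0]
    - [100, 0, 0, 0, 0, 0, 0]
    - [0, 0, 0, 0, 0, 0, 0]
    - [0, 0, 0, 0, 0, 0, 0]
    - [0, 0, 0, 0, 0, 0, 0]
    - [0, 0, 0, 0, 0, 0, 0]
  grip_force: 20

```text
clock: 5.75
tool_pos: [0.4473, 0.0988, 0.1809]
eef_rot: [0.707, 0.707, -0.006, -0.004]
contact_force: [-1.9, -0.5, 5.0]
opening: 0.715
finger_force: 20.0
```

Request:
play_rows:
  rows:
    - [0, 0, 0, 0, 0, 0, 0]
    - [0, 0, 0, -0.02, 0, 0, 0]
    - [0, 0, 0, -0.02, 0, 0, 0]
    - [0, 0, 0, 0, 0, 0, 0]

```text
clock: 6.25
tool_pos: [0.4487, 0.0989, 0.2213]
eef_rot: [0.707, 0.707, -0.004, -0.003]
contact_force: [0.3, 1.6, -1.0]
opening: 0.712
finger_force: 20.0
```

Run:
```python
from h import *
go(.432,.201,.05,0)
```

```text
yaw -0.01 z [-0.011  -0.0016 -0.9999] tip [0.4468 0.0987 0.0553] op 0.712 t 6.25 turnz -0.008916958572683598
shift after turn [ 0.1021 -0.0167  0.0053]
```

Run:
```python
from h import *
s=save('side','s2');cv2.imwrite('pics/s2c.png',cv2.resize(s[190:300,270:400],None,fx=5,fy=5,interpolation=2)[:,:,::-1])
```

```text
(no output)
```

View pics/s2c.png

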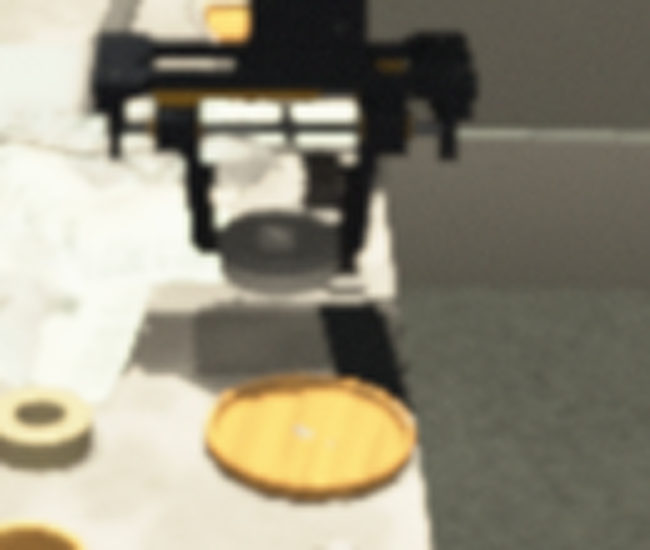

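Tin is lifted level between the fingers (crop ~(285,250)). Carry it over the dish.

Request:
play_rows:
  rows:
    - [0, 0.035, -0.006, 0, 0, 0, 0]
    - [0, 0.035, -0.006, 0, 0, 0, 0]
    - [0, 0.032, -0.005, 0, 0, 0, 0]
    - [0, 0, 0, 0, 0, 0, 0]
    - [0, 0, 0, 0, 0, 0, 0]

```text
clock: 6.92
tool_pos: [0.4309, 0.2, 0.2198]
eef_rot: [0.707, 0.707, -0.007, -0.003]
contact_force: [0.9, -0.4, -1.4]
opening: 0.714
finger_force: 20.0
```

Run:
```python
from h import *
go(.432,.201,.022,0)
s=save('side','s3');cv2.imwrite('pics/s3c.png',cv2.resize(s[190:300,270:400],None,fx=5,fy=5,interpolation=2)[:,:,::-1])
```

```text
yaw -0.01 z [-0.0146 -0.0048 -0.9999] tip [0.4285 0.1993 0.0538] op 0.714 t 6.925 turnz -0.005850100932633495
shift after turn [0.001  0.0011 0.0318]
```

View pics/s3c.png

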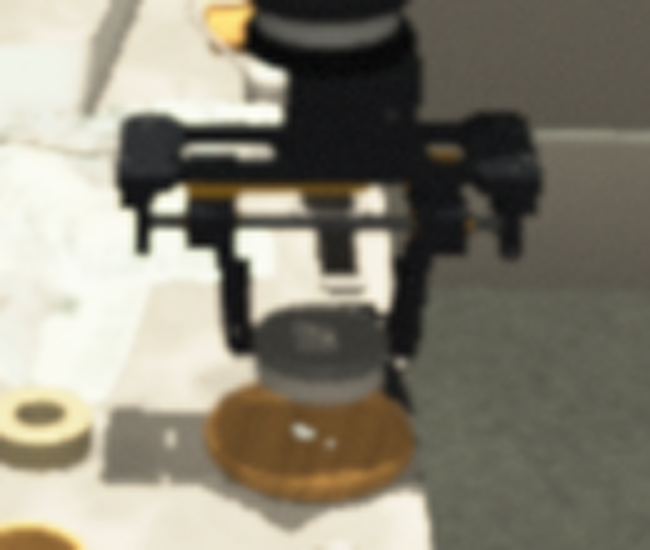

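Request:
play_rows:
  rows:
    - [0, 0, 0, 0, -0.8, 0.3, 0]
    - [0, 0.001, 0, 0.012, 0, 0, 0]
    - [0, 0, 0, 0.012, 0, 0, 0]
    - [0, 0, 0, 0.006, 0, 0, 0]
    - [0, 0, 0, 0, 0, 0, 0]
    - [0, 0, 0, 0, 0, 0, 0]

```text
clock: 7.72
tool_pos: [0.4311, 0.202, 0.1905]
eef_rot: [0.707, 0.707, 0.001, -0.001]
contact_force: [-0.1, 0.3, -0.6]
opening: 0.716
finger_force: 20.0
```

Run:
```python
from h import *
go(.432,.201,.022,0); print(status.get_state()['contact_force'])
```

```text
yaw 0.02 z [ 5.0e-04  2.4e-03 -1.0e+00] tip [0.4312 0.2024 0.0245] op 0.716 t 7.725 turnz 0.02375611293672364
shift after turn [-0.001   0.0009  0.0025]
[-0.14270673  0.26447214 -0.6411808 ]
```

Request:
play_rows:
  rows:
    - [0, 0, 0, 0.002, 0, 0, 0]
    - [0, 0, 0, 0, 0, 0, 0]

```text
clock: 7.98
tool_pos: [0.4311, 0.202, 0.1886]
eef_rot: [0.707, 0.707, 0.001, -0.001]
contact_force: [-0.4, 0.1, 0.3]
opening: 0.716
finger_force: 20.0
```

Request:
play_rows:
  rows:
    - [0, 0, 0, 0.002, 0, 0, 0]
    - [0, 0, 0, 0, 0, 0, 0]

```text
clock: 8.22
tool_pos: [0.4312, 0.2021, 0.1869]
eef_rot: [0.707, 0.707, 0.001, -0.0]
contact_force: [-0.8, 0.3, 4.6]
opening: 0.714
finger_force: 20.0
```

Request:
play_rows:
  rows:
    - [100, 0, 0, 0, 0, 0, 0]
    - [100, 0, 0, 0, 0, 0, 0]
    - [100, 0, 0, 0, 0, 0, 0]
    - [100, 0, 0, 0, 0, 0, 0]
    - [100, 0, 0, -0.03, 0, 0, 0]
    - [100, 0, 0, -0.04, 0, 0, 0]
    - [100, 0, 0, 0, 0, 0, 0]

```text
clock: 9.1
tool_pos: [0.4317, 0.202, 0.2585]
eef_rot: [0.707, 0.707, 0.003, -0.0]
contact_force: [0.8, 0.3, 0.1]
opening: 0.996
finger_force: 0.0
```

Run:
```python
from h import *
save('top','t4');save('side','s4')
for c in('top','side'):
    for l in('clip_tin','round_dish'):
        print(c,l,[(round(d['score'],2),w(c,d['at']).round(3)) for d in finder.spot_in(c,l)[:2]])
go(.560,.207,.08,20)
```

```text
top clip_tin [(0.94, array([0.724, 0.335, 0.023])), (0.85, array([0.432, 0.188, 0.024]))]
top round_dish [(0.9, array([0.437, 0.17 , 0.007]))]
side clip_tin [(0.97, array([0.432, 0.212, 0.029])), (0.75, array([0.723, 0.349, 0.019]))]
side round_dish [(0.61, array([0.437, 0.228, 0.008])), (0.53, array([ 0.463, -0.35 ,  0.01 ]))]
yaw 0.03 z [-0.0011  0.0013 -1.    ] tip [0.4306 0.202  0.0895] op 1.003 t 9.4 turnz -19.96792641471677
shift after turn [-0.0392  0.1232  0.0095]
```

Request:
play_rows:
  rows:
    - [100, 0.002, 0.043, 0, 0, 0, 0]
    - [100, 0.001, 0.043, 0, 0, 0, 0]
    - [100, 0.001, 0.043, 0, 0, 0, 0]
    - [100, 0, 0, 0.02, 0, 0, 0]
    - [100, 0, 0, 0.02, 0, 0, 0]
    - [100, 0, 0, 0, 0, 0, 0]
    - [100, 0, 0, 0, 0, 0, 0]

```text
clock: 10.28
tool_pos: [0.56, 0.2062, 0.2165]
eef_rot: [0.707, 0.707, 0.001, -0.001]
contact_force: [0.7, -0.0, -1.1]
opening: 1.002
finger_force: 0.0
```

Run:
```python
from h import *
go(.560,.206,.005,0)
s=save('side','s5');a=cv2.resize(s[190:310,230:370],None,fx=5,fy=5,interpolation=2);t=save('top','t5');cv2.imwrite('pics/s5c.png',a[:,:,::-1])
```

```text
yaw 0.04 z [ 2.0e-04  2.3e-03 -1.0e+00] tip [0.5601 0.2065 0.0505] op 1.002 t 10.275 turnz 0.04125264603763412
shift after turn [-0.0002 -0.      0.0455]
```

View pics/s5c.png

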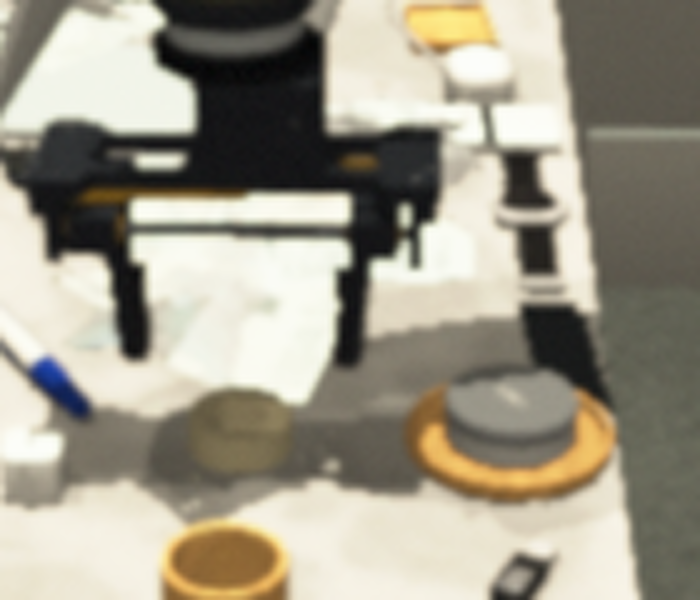

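Tin sits flat in the dish (511,403); the fingers (135, 348) are centred on the tape (241,430). Descend and grip.

Request:
play_rows:
  rows:
    - [100, 0, 0, 0.015, 0, 0, 0]
    - [100, 0, 0, 0.015, 0, 0, 0]
    - [100, 0, 0, 0.014, 0, 0, 0]
    - [100, 0, 0, 0, 0, 0, 0]
    - [0, 0, 0, 0, 0, 0, 0]
    - [0, 0, 0, 0, 0, 0, 0]
    - [0, 0, 0, 0, 0, 0, 0]
    - [0, 0, 0, 0, 0, 0, 0]
  grip_force: 12

```text
clock: 11.38
tool_pos: [0.5602, 0.2061, 0.1729]
eef_rot: [0.707, 0.707, 0.001, -0.001]
contact_force: [1.6, 0.2, 1.6]
opening: 0.571
finger_force: 10.6
```

Run:
```python
from h import *
go(.4315,.202,.06,0)
```

```text
yaw 0.02 z [ 0.001   0.0026 -1.    ] tip [0.5604 0.2065 0.0069] op 0.571 t 11.375 turnz 0.01571005976205697
shift after turn [-0.0041 -0.1287 -0.0531]
```

Request:
play_rows:
  rows:
    - [0, 0, 0, 0, 0, 0, 0]
    - [0, 0, 0, -0.025, 0, 0, 0]
    - [0, 0, 0, -0.03, 0, 0, 0]
    - [0, 0, 0, 0, 0, 0, 0]
    - [0, 0, 0, 0, 0, 0, 0]

```text
clock: 12.0
tool_pos: [0.5598, 0.2057, 0.227]
eef_rot: [0.707, 0.707, 0.001, -0.001]
contact_force: [0.0, 0.5, -0.6]
opening: 0.568
finger_force: 12.0
```

Run:
```python
from h import *
go(.4315,.202,.06,0)
```

```text
yaw 0.02 z [-3.0e-04  1.9e-03 -1.0e+00] tip [0.5597 0.206  0.061 ] op 0.568 t 12.0 turnz 0.019001407091678857
shift after turn [-0.0037 -0.1283  0.001 ]
```

Request:
play_rows:
  rows:
    - [0, -0.001, -0.032, 0, 0, 0, 0]
    - [0, -0.001, -0.032, 0, 0, 0, 0]
    - [0, -0.001, -0.032, 0, 0, 0, 0]
    - [0, -0.001, -0.032, 0, 0, 0, 0]
    - [0, 0, 0, 0, 0, 0, 0]
    - [0, 0, 0, 0, 0, 0, 0]

```text
clock: 12.75
tool_pos: [0.4327, 0.2021, 0.227]
eef_rot: [0.707, 0.707, 0.001, -0.001]
contact_force: [1.3, 0.6, -0.4]
opening: 0.572
finger_force: 12.0
```

Run:
```python
from h import *
go(.4315,.2015,.036,0)
s=save('side','s6');a=cv2.resize(s[220:300,270:390],None,fx=6,fy=6,interpolation=2);cv2.imwrite('pics/s6c.png',a[:,:,::-1])
t=save('top','t6')
```

```text
yaw 0.02 z [ 8.0e-04  2.3e-03 -1.0e+00] tip [0.4329 0.2025 0.061 ] op 0.572 t 12.75 turnz 0.018755537627782815
shift after turn [-0.0006 -0.0012  0.025 ]
```

View pics/s6c.png

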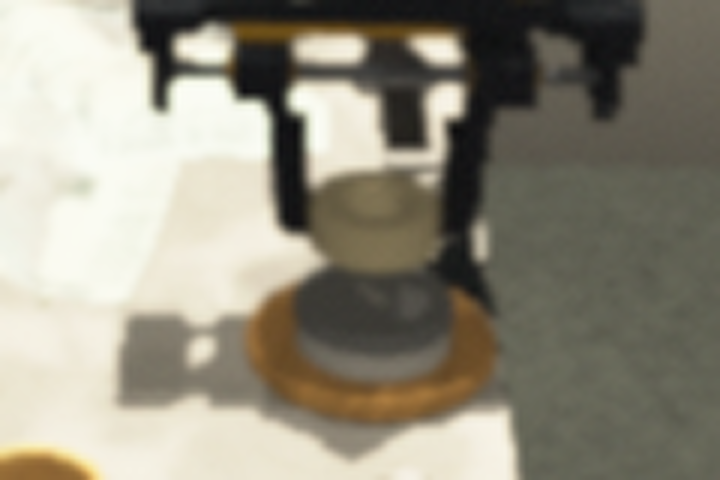

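Tape (378,222) hangs level right above the tin (375,310). Lower.

Request:
play_rows:
  rows:
    - [0, 0, -0.001, 0.01, 0, 0, 0]
    - [0, 0, 0, 0.01, 0, 0, 0]
    - [0, 0, 0, 0.004, 0, 0, 0]
    - [0, 0, 0, 0, 0, 0, 0]
    - [0, 0, 0, 0.001, 0, 0, 0]
    - [0, 0, 0, 0, 0, 0, 0]

```text
clock: 13.6
tool_pos: [0.4312, 0.202, 0.2026]
eef_rot: [0.707, 0.707, 0.001, -0.001]
contact_force: [-0.3, -0.2, 0.5]
opening: 0.569
finger_force: 12.0
```

Request:
play_rows:
  rows:
    - [0, 0, 0, 0.0015, 0, 0, 0]
    - [0, 0, 0, 0, 0, 0, 0]

```text
clock: 13.85
tool_pos: [0.4311, 0.202, 0.201]
eef_rot: [0.707, 0.707, 0.001, -0.001]
contact_force: [0.2, -0.2, 0.1]
opening: 0.57
finger_force: 12.0
```

Request:
play_rows:
  rows:
    - [0, 0, 0, 0.001, 0, 0, 0]
    - [0, 0, 0, 0, 0, 0, 0]
    - [100, 0, 0, 0, 0, 0, 0]
    - [100, 0, 0, 0, 0, 0, 0]
    - [100, 0, 0, 0, 0, 0, 0]
    - [100, 0, 0, -0.02, 0, 0, 0]
    - [100, 0, 0, -0.05, 0, 0, 0]
    - [100, 0, 0, 0, 0, 0, 0]

```text
clock: 14.85
tool_pos: [0.4319, 0.2021, 0.2725]
eef_rot: [0.707, 0.707, 0.004, -0.0]
contact_force: [-0.5, 0.3, 1.1]
opening: 0.997
finger_force: 0.0
```

Run:
```python
from h import *
go(.437,.398,.10,32)
```

```text
yaw -0.01 z [ 0.0054  0.0056 -1.    ] tip [0.4328 0.203  0.1065] op 0.997 t 14.85 turnz -32.01469074622062
shift after turn [0.1635 0.1082 0.0065]
```

Request:
play_rows:
  rows:
    - [60, 0, 0, 0, 0, 0, -8]
    - [60, 0, 0, 0, 0, 0, -8]
    - [60, 0, 0, 0, 0, 0, -8]
    - [60, 0, 0, 0, 0, 0, -8]
    - [60, 0.041, 0.027, 0, 0, 0, 0]
    - [60, 0.041, 0.027, 0, 0, 0, 0]
    - [60, 0.041, 0.027, 0, 0, 0, 0]
    - [60, 0.041, 0.027, 0, 0, 0, 0]

```text
clock: 15.85
tool_pos: [0.4354, 0.3994, 0.2692]
eef_rot: [0.485, 0.875, 0.0, -0.0]
contact_force: [0.2, 0.8, -0.7]
opening: 0.595
finger_force: 0.0
```

Request:
play_rows:
  rows:
    - [60, 0, 0, 0.03, 0, 0, 0]
    - [60, 0, 0, 0.03, 0, 0, 0]
    - [60, 0, 0, 0, 0, 0, 0]
    - [60, 0, 0, 0, 0, 0, 0]

```text
clock: 16.35
tool_pos: [0.4358, 0.3983, 0.2107]
eef_rot: [0.485, 0.875, 0.001, -0.0]
contact_force: [-0.8, 0.0, 1.2]
opening: 0.603
finger_force: 0.0
```

Run:
```python
from h import *
go(.437,.398,.005,32)
s=save('side','s7');a=cv2.resize(s[230:350,250:390],None,fx=5,fy=5,interpolation=2);cv2.imwrite('pics/s7c.png',a[:,:,::-1])
```

```text
yaw 32.02 z [ 5.0e-04  2.6e-03 -1.0e+00] tip [0.4358 0.3988 0.0447] op 0.603 t 16.35 turnz 0.018816473249302135
shift after turn [-0.0009  0.0009  0.0397]
```

View pics/s7c.png

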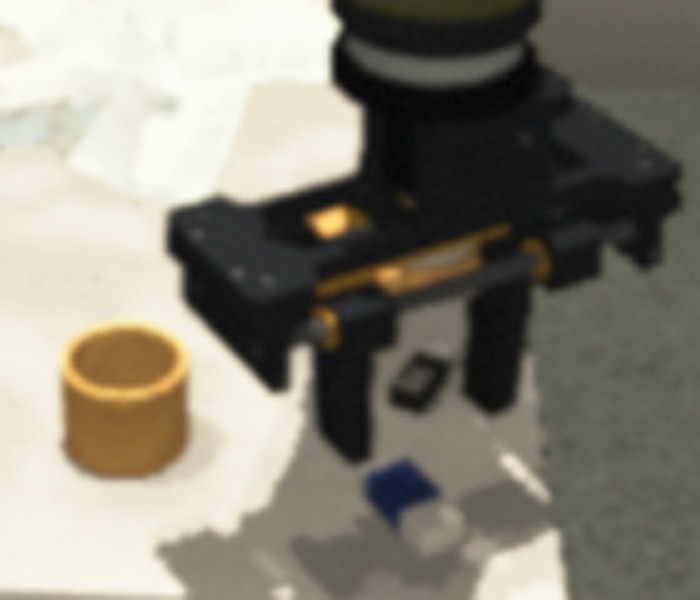

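Eraser (412,502) lies midway beneath the fingers; USB (420,382) is clear. Descend and grip.

Request:
play_rows:
  rows:
    - [60, 0, 0, 0.014, 0, 0, 0]
    - [60, 0, 0, 0.014, 0, 0, 0]
    - [60, 0, 0, 0.011, 0, 0, 0]
    - [60, 0, 0, 0, 0, 0, 0]
    - [0, 0, 0, 0, 0, 0, 0]
    - [0, 0, 0, 0, 0, 0, 0]
    - [0, 0, 0, 0, 0, 0, 0]
    - [0, 0, 0, 0, 0, 0, 0]
  grip_force: 12

```text
clock: 17.4
tool_pos: [0.4359, 0.3984, 0.1718]
eef_rot: [0.485, 0.875, 0.001, -0.0]
contact_force: [-0.4, -0.3, 1.0]
opening: 0.232
finger_force: 12.0
```

Request:
play_rows:
  rows:
    - [0, 0, 0, 0, 0, 0, 0]
    - [0, 0, 0, -0.03, 0, 0, 0]
    - [0, 0, 0, -0.05, 0, 0, 0]
    - [0, 0, 0, -0.05, 0, 0, 0]
    - [0, 0, 0, 0, 0, 0, 0]

```text
clock: 18.02
tool_pos: [0.4365, 0.3992, 0.3052]
eef_rot: [0.485, 0.875, 0.005, 0.0]
contact_force: [-0.1, -0.6, -0.2]
opening: 0.239
finger_force: 12.0
```

Run:
```python
from h import *
go(.40,.398,.135,0); go(.40,-.347,.135,0)
s=save('side','s8');a=cv2.resize(s[170:330,250:430],None,fx=4,fy=4,interpolation=2);cv2.imwrite('pics/s8c.png',a[:,:,::-1])
```

```text
yaw 31.99 z [ 0.0055  0.0083 -1.    ] tip [0.4374 0.4005 0.1392] op 0.239 t 18.025 turnz 31.992357164581875
shift after turn [-0.0012 -0.0365  0.0042]
yaw 31.99 z [ 0.0055  0.0083 -1.    ] tip [0.4374 0.4005 0.1392] op 0.239 t 18.025 turnz 31.992357164581875
shift after turn [-0.7462 -0.0365  0.0042]
```

View pics/s8c.png

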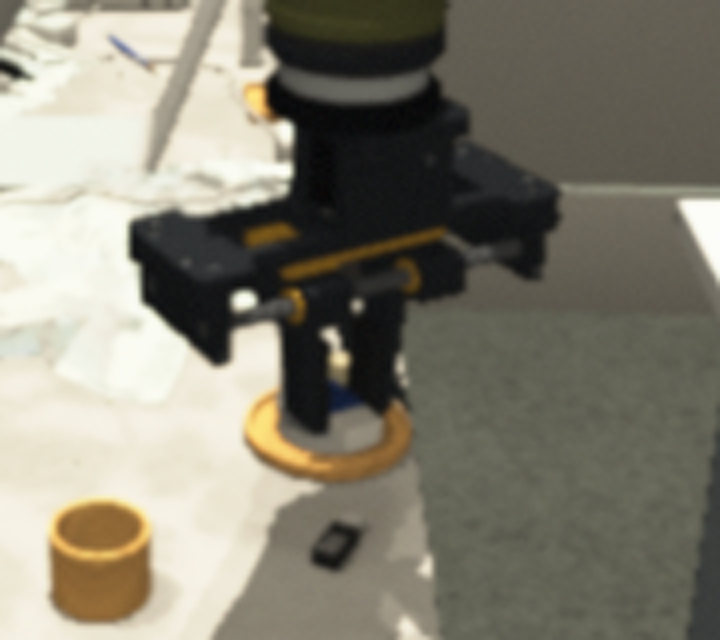

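Eraser (345,415) is held squarely between the fingers; the tin/tape stack stands behind. Carry it along x≈0.41, raised.

Request:
play_rows:
  rows:
    - [0, 0, 0, -0.02, 0, 0, 8]
    - [0, 0, 0, -0.02, 0, 0, 8]
    - [0, 0, 0, -0.02, 0, 0, 8]
    - [0, 0, 0, -0.02, 0, 0, 8]
    - [0, -0.05, -0.006, 0, 0, 0, 0]
    - [0, -0.05, -0.006, 0, 0, 0, 0]
    - [0, -0.05, -0.006, 0, 0, 0, 0]
    - [0, -0.05, -0.006, 0, 0, 0, 0]

```text
clock: 19.08
tool_pos: [0.411, 0.1959, 0.3796]
eef_rot: [0.707, 0.707, -0.0, -0.001]
contact_force: [0.3, -1.3, 0.1]
opening: 0.232
finger_force: 12.0
```

Request:
play_rows:
  rows:
    - [0, -0.05, 0, 0, 0, 0, 0]
    - [0, -0.05, 0, 0, 0, 0, 0]
    - [0, -0.05, 0, 0, 0, 0, 0]
    - [0, -0.05, 0, 0, 0, 0, 0]
    - [0, -0.05, 0, 0, 0, 0, 0]
    - [0, -0.05, 0, 0, 0, 0, 0]
    - [0, -0.05, 0, 0, 0, 0, 0]
    - [0, 0, 0, 0, 0, 0, 0]

```text
clock: 20.08
tool_pos: [0.4106, -0.1562, 0.3786]
eef_rot: [0.71, 0.704, -0.0, -0.002]
contact_force: [-0.2, 1.5, -0.2]
opening: 0.233
finger_force: 12.0
```

Run:
```python
from h import *
go(.41,-.347,.2,0)
```

```text
yaw -0.49 z [-0.0028  0.0016 -1.    ] tip [ 0.4102 -0.156   0.2126] op 0.233 t 20.075 turnz -0.49281827283172674
shift after turn [-0.1908 -0.0006  0.0126]
```

Request:
play_rows:
  rows:
    - [0, -0.048, 0, 0, 0, 0, 0]
    - [0, -0.048, 0, 0, 0, 0, 0]
    - [0, -0.048, 0, 0, 0, 0, 0]
    - [0, -0.047, 0, 0, 0, 0, 0]
    - [0, 0, 0.018, 0, 0, 0, 0]
    - [0, 0, 0.018, 0, 0, 0, 0]
    - [0, 0, 0, 0, 0, 0, 0]
    - [0, 0, 0, 0, 0, 0, 0]

```text
clock: 21.08
tool_pos: [0.4474, -0.3423, 0.3789]
eef_rot: [0.707, 0.708, 0.001, -0.002]
contact_force: [-0.3, -0.2, -0.4]
opening: 0.231
finger_force: 12.0
```

Run:
```python
from h import *
go(.447,-.347,.016,0)
```

```text
yaw 0.09 z [-0.0018  0.0034 -1.    ] tip [ 0.4471 -0.3417  0.2129] op 0.231 t 21.075 turnz 0.09388576899036138
shift after turn [-0.0047 -0.0004  0.1969]
```

Request:
play_rows:
  rows:
    - [0, -0.002, 0, 0.04, 0, 0, 0]
    - [0, -0.002, 0, 0.04, 0, 0, 0]
    - [0, -0.001, 0, 0.03, 0, 0, 0]
    - [0, 0, 0, 0.03, 0, 0, 0]
    - [0, 0, 0, 0.02, 0, 0, 0]
    - [0, 0, 0, 0.015, 0, 0, 0]
    - [0, 0, 0, 0, 0, 0, 0]
    - [0, 0, 0, 0, 0, 0, 0]

```text
clock: 22.08
tool_pos: [0.4481, -0.3478, 0.2053]
eef_rot: [0.707, 0.707, 0.001, -0.0]
contact_force: [0.2, -0.7, -0.4]
opening: 0.229
finger_force: 12.0
```

Run:
```python
from h import *
go(.447,-.347,.014,0)
s=save('side','s9');a=cv2.resize(s[130:230,260:380],None,fx=5,fy=5,interpolation=2);cv2.imwrite('pics/s9c.png',a[:,:,::-1])
t=save('top','t9')
for c in('top','side'):
  for l in('eraser','oblong_dish'): print(c,l,[(round(d['score'],2),w(c,d['at']).round(3)) for d in finder.spot_in(c,l)[:2]])
```

```text
yaw 0.02 z [ 0.0013  0.0018 -1.    ] tip [ 0.4483 -0.3475  0.0393] op 0.229 t 22.075 turnz 0.018982328924863623
shift after turn [ 0.0008 -0.0011  0.0253]
top eraser [(0.46, array([ 0.449, -0.332,  0.046]))]
top oblong_dish [(0.53, array([ 0.456, -0.318,  0.009]))]
side eraser []
side oblong_dish [(0.67, array([ 0.458, -0.352,  0.011]))]
```

Request:
play_rows:
  rows:
    - [0, 0.001, 0, 0.01, 0, 0, 0]
    - [0, 0, 0, 0.01, 0, 0, 0]
    - [0, 0, 0, 0.005, 0, 0, 0]
    - [0, 0, 0, 0, 0, 0, 0]
    - [0, 0, 0, 0, 0, 0, 0]

```text
clock: 23.0
tool_pos: [0.4481, -0.3467, 0.1797]
eef_rot: [0.707, 0.707, 0.001, -0.001]
contact_force: [0.3, -0.8, -1.1]
opening: 0.233
finger_force: 12.0
```

Request:
play_rows:
  rows:
    - [0, 0, 0, 0.001, 0, 0, 0]
    - [0, 0, 0, 0, 0, 0, 0]

```text
clock: 23.25
tool_pos: [0.448, -0.3467, 0.1788]
eef_rot: [0.707, 0.707, 0.001, -0.001]
contact_force: [0.3, -0.3, -0.5]
opening: 0.234
finger_force: 12.0
```

Tip at 12.8 mm, about 1 mm off the dish floor. Release, rise, then set up for the glue stick.

Request:
play_rows:
  rows:
    - [45, 0, 0, 0, 0, 0, 0]
    - [45, 0, 0, 0, 0, 0, 0]
    - [45, 0, 0, 0, 0, 0, 0]
    - [45, 0, 0, -0.03, 0, 0, 0]
    - [45, 0, 0, -0.05, 0, 0, 0]
    - [45, 0, -0.01, -0.06, 0, 0, 0]
    - [45, 0, -0.01, -0.06, 0, 0, 0]
    - [45, 0, 0, 0, 0, 0, 0]

```text
clock: 24.25
tool_pos: [0.4284, -0.3479, 0.3831]
eef_rot: [0.707, 0.707, 0.002, 0.004]
contact_force: [-0.4, 0.1, -0.6]
opening: 0.449
finger_force: 0.0
```

Run:
```python
from h import *
go(.484,-.455,.15,0)
save('top','t10'); save('side','s10')
for c in('top','side'):
  for l in('eraser','oblong_dish','glue_stick'): print(c,l,[(round(d['score'],2),w(c,d['at']).round(3)) for d in finder.spot_in(c,l)[:3]])
print(status.get_state()['q'])
```

```text
yaw -0.05 z [ 0.0075 -0.003  -1.    ] tip [ 0.4296 -0.3484  0.2171] op 0.449 t 24.25 turnz -0.051371492254645545
shift after turn [-0.1071  0.0556  0.0671]
top eraser [(0.51, array([ 0.448, -0.344,  0.023]))]
top oblong_dish [(0.59, array([ 0.463, -0.337,  0.008]))]
top glue_stick [(0.64, array([ 0.484, -0.447,  0.055]))]
side eraser [(0.35, array([ 0.445, -0.331,  0.017]))]
side oblong_dish [(0.68, array([ 0.464, -0.341,  0.009]))]
side glue_stick [(0.49, array([0.431, 0.211, 0.045]))]
[ 0.86233412  0.65380793 -0.43914988  1.81191286  0.37923909  0.76315664
  0.22505303]
```

Request:
play_rows:
  rows:
    - [45, 0, 0, 0, 0, 0, -10]
    - [45, 0, 0, 0, 0, 0, -10]
    - [45, 0, 0, 0, 0, 0, -10]
    - [45, 0, 0, 0, 0, 0, -10]
    - [45, 0, 0, 0, 0, 0, -10]
    - [45, 0, 0, 0, 0, 0, -10]
    - [45, 0, 0, 0, 0, 0, -10]
    - [45, 0, 0, 0, 0, 0, -10]

```text
clock: 25.65
tool_pos: [0.4279, -0.3471, 0.3779]
eef_rot: [0.084, 0.996, 0.002, -0.0]
contact_force: [-0.2, 0.9, -0.8]
opening: 0.451
finger_force: 0.0
```

Request:
play_rows:
  rows:
    - [60, 0, 0, 0, 0, 0, -10]
    - [60, -0.013, -0.026, 0.01, 0, 0, 0]
    - [60, -0.014, -0.027, 0.01, 0, 0, 0]
    - [60, -0.014, -0.027, 0.01, 0, 0, 0]
    - [60, -0.014, -0.027, 0.01, 0, 0, 0]
    - [60, 0, 0, 0, 0, 0, 0]
    - [60, 0, 0, 0, 0, 0, 0]

```text
clock: 26.52
tool_pos: [0.4829, -0.453, 0.3381]
eef_rot: [-0.001, 1.0, 0.002, -0.0]
contact_force: [0.2, 0.7, -0.8]
opening: 0.602
finger_force: 0.0
```

Run:
```python
from h import *
go(.484,-.455,.055,90)
save('top','t11'); save('side','s11'); print(status.get_state()['q'])
```

```text
yaw 90.08 z [-2.e-04  4.e-03 -1.e+00] tip [ 0.4829 -0.4523  0.1721] op 0.602 t 26.525 turnz 0.07973980651547663
shift after turn [-0.0011 -0.002   0.1171]
[ 1.0891161   0.93288666 -0.83632652  1.48567015  0.7473114   1.06332857
  1.65516631]
```

Request:
play_rows:
  rows:
    - [60, 0, -0.001, 0.03, 0, 0, 0]
    - [60, -0.001, -0.001, 0.03, 0, 0, 0]
    - [60, 0, 0, 0.025, 0, 0, 0]
    - [60, 0, 0, 0.02, 0, 0, 0]
    - [60, 0, 0, 0.012, 0, 0, 0]
    - [60, 0, 0, 0, 0, 0, 0]

```text
clock: 27.38
tool_pos: [0.4839, -0.4556, 0.2208]
eef_rot: [-0.0, 1.0, 0.002, -0.0]
contact_force: [1.2, -0.0, 0.5]
opening: 0.599
finger_force: 0.0
```

Request:
play_rows:
  rows:
    - [0, 0, 0, 0, 0, 0, 0]
    - [0, 0, 0, 0, 0, 0, 0]
    - [0, 0, 0, 0, 0, 0, 0]
    - [0, 0, 0, 0, 0, 0, 0]
    - [0, 0, 0, 0, 0, 0, 0]
    - [0, 0, 0, 0, 0, 0, 0]
  grip_force: 20

```text
clock: 28.12
tool_pos: [0.4842, -0.4559, 0.2219]
eef_rot: [-0.0, 1.0, 0.001, 0.001]
contact_force: [-0.6, -0.8, 3.1]
opening: 0.25
finger_force: 20.0
```

Request:
play_rows:
  rows:
    - [0, 0, 0, -0.03, 0, 0, 0]
    - [0, 0, 0, -0.05, 0, 0, 0]
    - [0, 0, 0, -0.05, 0, 0, 0]
    - [0, 0.014, 0, 0, 0, 0, 0]
    - [0, 0.03, 0, 0, 0, 0, 0]
    - [0, 0.03, 0, 0, 0, 0, 0]
    - [0, 0, 0, 0, 0, 0, 0]

```text
clock: 29.0
tool_pos: [0.4066, -0.457, 0.3496]
eef_rot: [0.001, 1.0, 0.002, -0.002]
contact_force: [-0.0, -0.9, -0.3]
opening: 0.243
finger_force: 20.0
```

Run:
```python
from h import *
go(.41,.354,.2,90)
s=save('side','s12');t=save('top','t12')
for c in('top','side'):print([(round(d['score'],2),w(c,d['at']).round(3)) for d in finder.spot_in(c,'glue_stick')[:3]])
a=cv2.resize(s[110:230,280:400],None,fx=4.9,fy=4.9,interpolation=2);cv2.imwrite('pics/s12c.png',a[:,:,::-1])
```

```text
yaw 89.87 z [-0.0048  0.0035 -1.    ] tip [ 0.4058 -0.4564  0.1836] op 0.243 t 29.0 turnz -0.13406056525923304
shift after turn [-0.0034  0.811  -0.0164]
[]
[(0.56, array([ 0.408, -0.445,  0.154]))]
```

Request:
play_rows:
  rows:
    - [0, 0, 0.05, 0, 0, 0, 0]
    - [0, 0, 0.05, 0, 0, 0, 0]
    - [0, 0, 0.05, 0, 0, 0, 0]
    - [0, 0, 0.05, 0, 0, 0, 0]
    - [0, 0, 0.05, 0, 0, 0, 0]
    - [0, 0, 0.05, 0, 0, 0, 0]
    - [0, 0, 0.05, 0, 0, 0, 0]
    - [0, 0, 0.05, 0, 0, 0, 0]

```text
clock: 30.2
tool_pos: [0.4104, -0.0536, 0.3525]
eef_rot: [-0.001, 1.0, 0.002, 0.001]
contact_force: [0.1, -0.2, -0.3]
opening: 0.248
finger_force: 20.0
```

Request:
play_rows:
  rows:
    - [0, 0, 0.05, 0, 0, 0, 0]
    - [0, 0, 0.05, 0, 0, 0, 0]
    - [0, 0, 0.05, 0, 0, 0, 0]
    - [0, 0, 0.05, 0, 0, 0, 0]
    - [0, 0, 0.05, 0, 0, 0, 0]
    - [0, 0, 0.05, 0, 0, 0, 0]
    - [0, 0, 0.05, 0, 0, 0, 0]
    - [0, 0, 0, 0, 0, 0, 0]

```text
clock: 31.2
tool_pos: [0.4084, 0.2995, 0.3538]
eef_rot: [-0.004, 1.0, 0.004, 0.0]
contact_force: [-0.1, -0.2, -1.3]
opening: 0.243
finger_force: 20.0
```

Run:
```python
from h import *
go(.553,.355,.13,90)
```

```text
yaw 90.43 z [ 8.e-04  9.e-03 -1.e+00] tip [0.4086 0.301  0.1878] op 0.243 t 31.2 turnz 0.4279086963313148
shift after turn [-0.1446  0.0555  0.0578]
```

Request:
play_rows:
  rows:
    - [0, -0.048, 0.018, 0, 0, 0, 0]
    - [0, -0.048, 0.018, 0, 0, 0, 0]
    - [0, -0.049, 0.019, 0, 0, 0, 0]
    - [0, 0, 0, 0.03, 0, 0, 0]
    - [0, 0, 0, 0.03, 0, 0, 0]
    - [0, 0, 0, 0, 0, 0, 0]
    - [0, 0, 0, 0, 0, 0, 0]

```text
clock: 32.08
tool_pos: [0.5548, 0.3494, 0.2944]
eef_rot: [-0.0, 1.0, 0.002, 0.001]
contact_force: [0.1, -0.4, -0.2]
opening: 0.243
finger_force: 20.0
```

Run:
```python
from h import *
go(.553,.356,.064,90)
s=save('side','s13');t=save('top','t13')
o=np.zeros((600,800,3),np.uint8)
o[:,:400]=cv2.resize(s[230:350,220:300],(400,600),interpolation=2)
o[:300,400:]=cv2.resize(t[190:250,90:170],(400,300),interpolation=2)
o[300:,400:]=cv2.resize(t[235:295,370:450],(400,300),interpolation=2)if 0 else cv2.resize(t[220:280,370:450],(400,300),interpolation=2)
cv2.imwrite('pics/m.png',o[:,:,::-1])
```

```text
yaw 90.03 z [ 0.0012  0.0034 -1.    ] tip [0.555  0.3499 0.1284] op 0.243 t 32.075 turnz 0.0293165068626422
shift after turn [0.0018 0.0066 0.0644]
```

View pics/m.png

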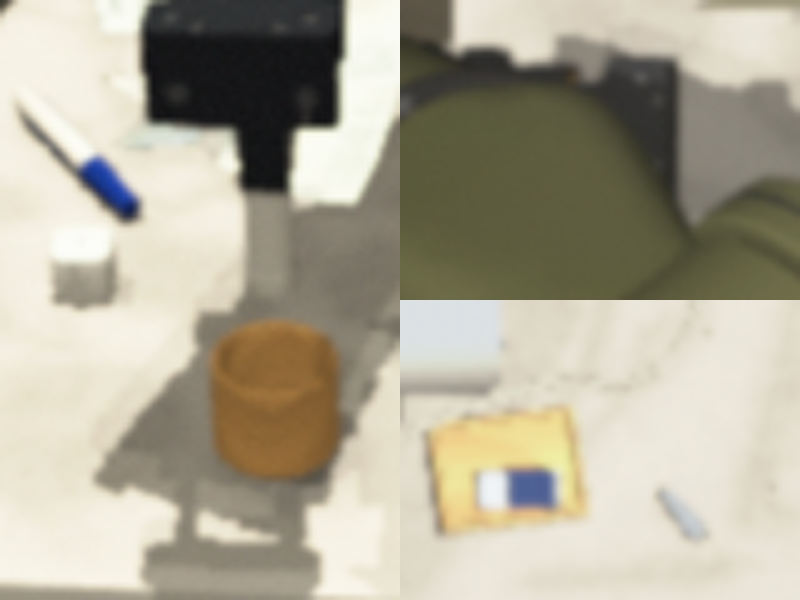

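Glue (269,260) hangs upright over the cup (276,360 rim), about 3 mm off in x; the eraser lies flat inside the oblong dish ~10 mm off centre in x. Lower in steps.

Request:
play_rows:
  rows:
    - [0, 0.003, 0.006, 0, 0, 0, 0]
    - [0, 0, 0, 0, 0, 0, 0]
    - [0, 0, 0, 0.015, 0, 0, 0]
    - [0, 0, 0, 0.015, 0, 0, 0]
    - [0, 0, 0, 0.015, 0, 0, 0]
    - [0, 0, 0, 0.01, 0, 0, 0]
    - [0, 0, 0, 0.007, 0, 0, 0]
    - [0, 0, 0, 0, 0, 0, 0]

```text
clock: 33.17
tool_pos: [0.5516, 0.3552, 0.2309]
eef_rot: [-0.0, 1.0, 0.001, -0.0]
contact_force: [-0.4, 0.4, 0.2]
opening: 0.247
finger_force: 20.0
```

Request:
play_rows:
  rows:
    - [0, 0, 0, 0.001, 0, 0, 0]
    - [0, 0, 0, 0, 0, 0, 0]

```text
clock: 33.42
tool_pos: [0.5518, 0.3554, 0.2309]
eef_rot: [-0.0, 1.0, 0.001, 0.001]
contact_force: [-0.4, 0.1, -1.3]
opening: 0.244
finger_force: 20.0
```

Request:
play_rows:
  rows:
    - [0, 0, 0, 0.002, 0, 0, 0]
    - [0, 0, 0, 0, 0, 0, 0]
    - [0, 0, 0, 0, 0, 0, 0]

```text
clock: 33.8
tool_pos: [0.5517, 0.3553, 0.2284]
eef_rot: [-0.0, 1.0, 0.001, 0.0]
contact_force: [-0.0, 0.2, -1.1]
opening: 0.245
finger_force: 20.0
```

Request:
play_rows:
  rows:
    - [0, 0, 0, 0.001, 0, 0, 0]
    - [0, 0, 0, 0, 0, 0, 0]
    - [0, 0, 0, 0, 0, 0, 0]

```text
clock: 34.17
tool_pos: [0.5518, 0.3554, 0.2279]
eef_rot: [-0.0, 1.0, 0.001, 0.001]
contact_force: [-0.6, -1.4, 4.8]
opening: 0.247
finger_force: 20.0
```

Contact (4.8 N) at the expected floor height. Release slowly and rise.

Request:
play_rows:
  rows:
    - [30, 0, 0, 0, 0, 0, 0]
    - [40, 0, 0, 0, 0, 0, 0]
    - [60, 0, 0, 0, 0, 0, 0]
    - [60, 0, 0, 0, 0, 0, 0]
    - [60, 0, 0, -0.03, 0, 0, 0]
    - [60, 0, 0, -0.05, 0, 0, 0]
    - [60, 0, 0, -0.05, 0, 0, 0]
    - [60, 0, 0, 0, 0, 0, 0]

```text
clock: 35.17
tool_pos: [0.5521, 0.3564, 0.3619]
eef_rot: [-0.0, 1.0, 0.004, 0.003]
contact_force: [-0.3, 0.4, -0.6]
opening: 0.6
finger_force: 0.0
```

Request:
play_rows:
  rows:
    - [60, 0.02, 0.05, 0, 0, 0, 0]
    - [60, 0.02, 0.05, 0, 0, 0, 0]
    - [60, 0.02, 0.05, 0, 0, 0, 0]
    - [60, 0.02, 0.05, 0, 0, 0, 0]
    - [60, 0, 0, 0, 0, 0, 0]

```text
clock: 35.8
tool_pos: [0.4664, 0.5594, 0.3564]
eef_rot: [-0.004, 1.0, 0.002, -0.002]
contact_force: [-1.3, -0.2, -0.3]
opening: 0.598
finger_force: 0.0
```

Run:
```python
from h import *
s=save('side','s14');t=save('top','t14')
for c in('top','side'):
  for l in('glue_stick','deep_cup','clip_tin','tape_roll','round_dish','eraser','oblong_dish'): print(c,l,[(round(d['score'],2),w(c,d['at']).round(3)) for d in finder.spot_in(c,l)[:2]])
  # upright check: glue mask principal axis, px
  for d in finder.regions_of(c,'glue_stick')[:2]:
    ys,xs=np.nonzero(d['mask']); print(c,'glue mask',round(d['score'],2),len(xs),xs.min(),xs.max(),ys.min(),ys.max())
  print('expected glue top/foot px',px(c,[.552,.355,.096]).round(),px(c,[.552,.355,.045]).round())
# tape vs tin in the top picture
g=cv2.cvtColor(t,cv2.COLOR_RGB2HSV)[250:285,170:215]
for l in('tape_roll','clip_tin','round_dish'):
  for d in finder.regions_of('top',l)[:2]:
    ys,xs=np.nonzero(d['mask']);print(l,round(d['score'],2),len(xs),(xs.min()+xs.max())/2,(ys.min()+ys.max())/2)
print(px('top',[.4315,.200,.045]),px('top',[.4315,.2,.027]),px('top',[.4318,.1993,.011]))
```

```text
top glue_stick [(0.46, array([0.554, 0.346, 0.082]))]
top deep_cup [(0.64, array([0.436, 0.2  , 0.005])), (0.61, array([0.552, 0.35 , 0.026]))]
top clip_tin [(0.55, array([0.432, 0.191, 0.028]))]
top tape_roll [(0.79, array([0.434, 0.206, 0.041]))]
top round_dish [(0.69, array([0.435, 0.197, 0.005]))]
top eraser []
top oblong_dish [(0.6, array([ 0.464, -0.337,  0.003])), (0.31, array([0.55 , 0.348, 0.029]))]
top glue mask 0.64 146 117 136 218 227
expected glue top/foot px [121. 222.] [128. 223.]
side glue_stick [(0.58, array([0.55 , 0.364, 0.073]))]
side deep_cup [(0.96, array([0.553, 0.378, 0.03 ]))]
side clip_tin [(0.78, array([0.721, 0.349, 0.022]))]
side tape_roll []
side round_dish []
side eraser []
side oblong_dish []
side glue mask 0.81 322 270 281 276 307
expected glue top/foot px [275. 278.] [276. 299.]
tape_roll 0.52 270 187.5 268.5
clip_tin 0.71 470 140.0 160.5
clip_tin 0.69 159 193.0 267.0
round_dish 0.65 563 190.0 267.0
[187.37842729 267.83416605] [188.81777309 267.46870763] [190.31950604 267.03554836]
```

Everything matches: the glue mask fits an upright stick in the cup, and the tape centre is within 1 px of the tin's axis. Handing in.

```bash
python3 -c "
from plant import r
print(r.finish_job())"
```

```text
the job is handed in; nothing more can be done
None
```

The job is handed in (verdict not returned): by my last measurements the glue stick is upright in the cup, the eraser flat in the oblong dish about 10 mm off centre, and the tin in the round dish with the tape on top; I didn't re-measure the charger or USB stick, but nothing touched them on the way.

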